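# Find the ejector key in the glazing jig's rail and press it

### The job

The painted tile is sunk in the glazing jig, and the key that raises it sits in a notch somewhere along the jig's metal front rail. Put a closed fingertip on top of the rail near either end, run it lightly along the top towards the middle, touching the rail as you go, until you find the notch, then press the key inside it all the way down, without forcing it, so that the tile rises, and draw the hand away. Do not touch or lift the tile, and leave everything else where it stands.

Things in the scene. Friction and masses are not known exactly. Their poses are not given: they have to be found in the camera images.
- jig: Glazing jig, fixed to the table: dark brown base board 210 x 350 x 12 mm (x, y, z), origin at the centre of its underside, x away from the robot at yaw 0. An aluminium rail with a flat top runs along its front (-x) edge. Behind it on the board stands the white nest for the tile, 154 mm square, centre at x = 25 mm, y = 0, top at z = 44 mm.
- rail_mid (a point): middle of the rail (jig x = -82, y = 0, z = 50 mm); rail 46 mm wide, 350 mm long in y, its top at z = 50 mm. The one notch, cut from above, is 46 mm long in y, across the rail's whole width, open to the front; its centre lies anywhere in y = -50 to +50 mm and is not given: feel or look for it. Beyond 73 mm from this point the rail is solid; within, its top is 0.3 mm lower
- rail_left (a point): mid-width of the rail's top (z = 50 mm) at its +y end, 175 mm from the rail's middle. Brown stains on the rail are flat
- rail_right (a point): mid-width of the rail's top (z = 50 mm) at its -y end, 175 mm from the rail's middle
- key (a joint): how far the key in the notch is pressed, m. The key is a grey plate, 42 x 42 mm, its flat top 12 mm below the rail's top at 0 (up), 0.010 fully down (a stop). It takes about 8 to 11 N, has no spring and stays where it is left; as it goes down a plate under the tile goes up by 0.8 of that
- tile: fired terracotta tile 110 x 110 x 10 mm, about 0.2 kg, loose in the white nest, origin at the centre of its underside; it lies level with the nest's top at first (origin at z = 34 mm in the jig's frame) and stands 8 mm proud once the key is down; not to be touched
- glaze_jar: small closed glaze jar, 40 mm wide, 50 mm tall, standing on the jig's base board beside the nest; leave it alone. Origin: centre of its underside
- stamp: wooden hand stamp, a cylinder 30 mm wide, 45 mm tall, standing on the jig's base board on the other side of the nest; leave it alone. Origin: centre of its underside
- mug: white mug, 80 mm wide, 90 mm tall, left of the jig; leave it alone. Origin: centre of its underside
- bowl: terracotta bowl, 120 mm wide, 50 mm tall, right of the jig; leave it alone. Origin: centre of its underside
- brush: flat brush, about 200 mm long, lying on the table left of the jig; leave it alone. Origin: middle of its length, on the underside
- bottle: white bottle with a red cap, 60 mm wide, 150 mm tall, left of the jig; leave it alone. Origin: centre of its underside
- stick: wooden modelling stick, 150 x 18 x 6 mm, lying on the table right of the jig; leave it alone. Origin: middle of its length, on the underside

How it is judged:
By the outcome, as a careful person would: the job done as asked, in the order asked, and still so for the second after the job is handed in, with the robot touching nothing.
It also fails if it takes over 58 s, if anything falls off the work surface, if the arm or the gripper's body presses on something with over 40 N, if the wrist force passes 120 N, or if a joint passes its speed limit or range.

### The arm

A 7-joint arm with a two-finger parallel gripper is mounted at the origin on the work surface. World frame = base frame: x ahead of the robot, y to its left, z up, the work surface at z = 0. Lengths are in mm, angles in rad, forces in N, time in s.
With the tool pointing down it reaches from about 425 to 825 mm from the base axis. Payload 3.6 kg.
Tool frame: the origin (TCP) lies at the very end of the fingers, on their centre line; the grasp point (between the pads) lies 19 mm behind it; z points along the fingers, y is the line along which they close (so a half turn about z gives the same grasp; the last joint's range is limited). The gripper opens to 85 mm and grips with 20 to 120 N. Pads are 22 mm wide; open, the fingers measure 114 mm over their backs; the gripper's body (76 mm by 85 mm) begins 54 mm behind the grasp point. The pads swing forward as they close: fully open they stand 13 mm farther back than shut.
Start: joints at [-1.196, 0.615, -0.013, 1.423, 0.008, 1.103, -0.04], TCP at [254.162, 598.215, 192.697] pointing down, gripper open.
Joint ranges: [-3.12, 3.12], [-0.3, 2.06], [-1.34, 1.32], [0.26, 2.42], [-1.36, 4.5], [0.01, 1.98], [-2.84, 2.84]. Speed limits (rad/s): [2.79, 2.79, 3.14, 3.14, 3.14, 3.14, 3.14].

### API

Orientations are given as a rotation vector (axis times angle).
In Python, from cell import manip gives the robot as it stands. Calls block until the motion is done:
- manip.movep(position, orientation): joint-space move of the TCP to a pose.
- manip.move_linear(position, vel=150, ori=None): straight line of the TCP; ori=None keeps the orientation; vel is the mean speed in mm/s.
- manip.set_joints(angles): joint-space move.
- manip.open_gripper() and manip.close(f_grip=None): open the fingers fully, or close them until they stop; f_grip is the grip in N (None keeps the last).
- manip.pause(seconds).
- manip.ik(position, orientation): joint angles nearest the present ones, or None.
- manip.read_state(): the state.
- manip.snapshot(name): name is "scene" or "top"; returns a dict with "img" (420x560x3 uint8, red, green, blue), "depth" (420x560 float32, mm along the optical axis (not along the pixel's ray), 0 where there is no reading), "fx", "fy", "cx", "cy" (pixels), "rvec" (rotation vector, rad) and "tvec" (3), from world to camera coordinates, as OpenCV has them. Camera axes: x right, y down, z forward; pixel columns grow to the right and rows downward; lengths in mm; the calibration is good to about 2 mm. A picture is of the moment at which its call begins.
A pose or a line that the arm cannot do raises manip.IKError and nothing moves.
- manip.job_done(): hands the job in; it is judged then, once.
The state is a dict: "time": time; "qpos": joint angles; "dq": joint speeds; "tau": joint torques, N m; "eef_pos": TCP position; "ee_rot": TCP orientation; "contact_force": force on the tool from outside, world axes, zero at the start; "moment": the same for the moment, N m; "opening": finger opening in mm; "gripper_force": force on a finger pad.
Only numpy, scipy, OpenCV 4.12 (cv2) and the standard library are available. Lean on these libraries where they do the work, as an engineer would, in place of code of your own. Each camera call takes 0.05 s, during which the arm holds its last target. There are 200 camera calls.

## Working session

There is one attempt and no reset: what is moved stays moved. The work goes in short steps, each a Python script; the robot and the scene stay as the last script left them, time stands still between calls to the robot, and variables do not carry over. Pictures are saved under pics/ and viewed, at most 10 in all, crops included, and the job is handed in when it is done.

```bash
mkdir -p pics; ls; python3 - <<'E'
from cell import manip
import cv2,numpy as np,pickle
for n in("scene","top"):
    s=manip.snapshot(n); pickle.dump(s,open(f"pics/{n}.pkl","wb"))
    cv2.imwrite(f"pics/{n}0.png",s["img"][:,:,::-1])
    R=cv2.Rodrigues(np.array(s["rvec"],float))[0]; print(n,s["fx"],-R.T@np.array(s["tvec"]).ravel(),R[2])
st=manip.read_state();print(st["time"],st["ee_rot"],st["contact_force"],st["opening"])
E
```

```text
pics
scene 446.18441046468297 [1529.09694116 -145.54242594  823.24179429] [-0.79470241  0.12473949 -0.59404389]
top 524.0735390623121 [ 382.50566645   11.13711987 1675.91924491] [ 0.10646055  0.00104637 -0.99431638]
0.1 [-0.62665884 -3.07801194  0.00360869] [ 0.20957362 -0.48912847  0.46450558] 85.63899647739133
```

View pics/top0.png

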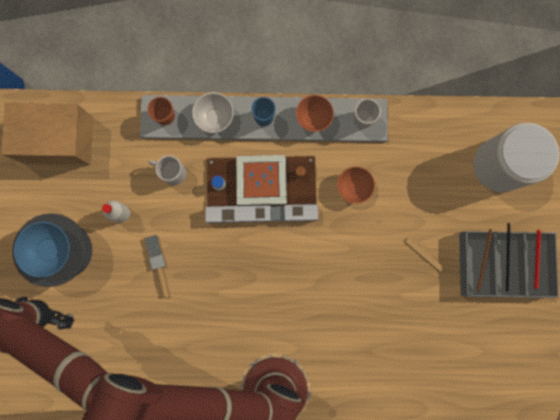

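View pics/scene0.png

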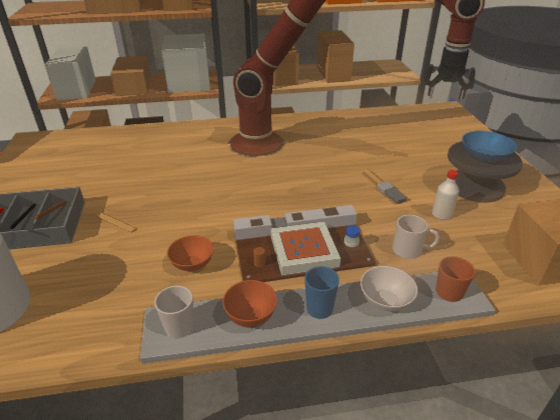

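The top picture shows the rail from (206,214) to (318,212), with stains at about (228,214), (260,213) and (298,211), and a likely notch near (278,213). The scene view agrees, with a gap at about (278,222). Next I'll localise the jig using depth.

```bash
cat > h.py <<'E'
import cv2,numpy as np
def cloud(s):
    v,u=np.mgrid[:420,:560]; d=s["depth"]
    R=cv2.Rodrigues(np.array(s["rvec"],float))[0]
    P=np.stack([(u-s["cx"])/s["fx"]*d,(v-s["cy"])/s["fy"]*d,d],-1)-np.array(s["tvec"]).ravel()
    return P@R
E
python3 - <<'E'
import pickle,cv2,numpy as np
from h import cloud
s=pickle.load(open("pics/top.pkl","rb")); W=cloud(s); np.set_printoptions(precision=0,suppress=True,linewidth=250)
for r in(207,210,213,216,219): print(r,W[r,200:324:2,2])
print(W[213,[206,318]],W[213,278])
sub=W[150:226,200:324]; m=(sub[...,2]>5)&(sub[...,2]<130)
p=sub[m][:,:2].astype(np.float32); print("board rect",cv2.minAreaRect(p))
# rail: above 35, in front
c=cv2.minAreaRect(p)[0]
q=sub[(sub[...,2]>38)&(sub[...,2]<60)&(sub[...,0]<c[0]-50)]
r=cv2.minAreaRect(q[:,:2].astype(np.float32)); print("rail",r,np.median(q[:,2]))
cv2.imwrite("pics/crop.png",cv2.resize(s["img"][145:230,195:330,::-1],None,fx=5.8,fy=5.8,interpolation=cv2.INTER_CUBIC))
E
```

```text
207 [-2.  6. -0. 47. 55. 51. 52. 45. 51. 44. 54. 44. 49. 53. 47. 43. 55. 50. 45. 48. 52. 55. 50. 45. 49. 54. 52. 44. 49. 47. 52. 50. 47. 51. 52. 20. 38. 43. 33. 38. 33. 45. 16. 44. 51. 51. 48. 48. 52. 50. 54. 56. 50. 50. 52. 49. 50. 45. 50. -2. -5.  5.]
210 [ 1. -1. -0. 48. 49. 47. 49. 52. 57. 44. 51. 47. 49. 53. 50. 48. 51. 51. 53. 49. 52. 45. 37. 47. 42. 50. 51. 53. 49. 52. 42. 53. 46. 52. 46. 22. 42. 42. 34. 37. 41. 38. 17. 47. 54. 49. 48. 48. 46. 52. 48. 49. 46. 50. 48. 55. 43. 47. 44.  2.  1. -6.]
213 [-5.  0. -1. 49. 48. 41. 49. 44. 49. 51. 52. 50. 54. 51. 47. 49. 51. 51. 48. 50. 48. 44. 53. 50. 55. 49. 50. 48. 47. 48. 46. 46. 48. 52. 47. 18. 40. 36. 31. 42. 33. 37. 16. 57. 54. 52. 53. 53. 54. 48. 50. 56. 53. 50. 49. 55. 50. 49. 45.  4.  4.  1.]
216 [   1.   -6.   -8.   43.   51.   42.   53.   49.   49.   51.   53.   46.   50.   50.   48.   51.   50.   50.   48.   51.   51.   51.   47.   46.   49.   51.   50.   46.   52.   46.   55.   51.   45.   50.   40.   15.   44.   36.   34.   43.   36.
 1676.   20.   54.   47.   52.   49.   45.   49.   46.   52.   51.   50.   49.   46.   41.   49.   51.   44.   -2.   -8.   -9.]
219 [   5.   -5.   -0.   50.   53.   50.   40.   43.   49.   55.   48.   52.   45.   52.   55.   47.   47.   47.   50.   49.   52.   52.   56.   51.   48.   42.   48.   52.   52.   55.   45. 1676.   49.   49.   48.   23.   39.   43.   35.   39.   37.
   35.   11.   44.   56.   47.   53.   54.   52.   42.   46.   45.   51.   44.   42.   39.   36.   32.   34.   -7.    4.    2.]
[[ 540.  221.   49.]
 [ 550. -132.    4.]] [545.  -4.  42.]
board rect ((630.662841796875, 50.20384216308594), (244.21124267578125, 397.99859619140625), 0.8811681866645813)
rail ((551.8685302734375, 49.683250427246094), (61.615169525146484, 351.2666320800781), 2.1507325172424316) 48.96745624563501
```

View pics/crop.png

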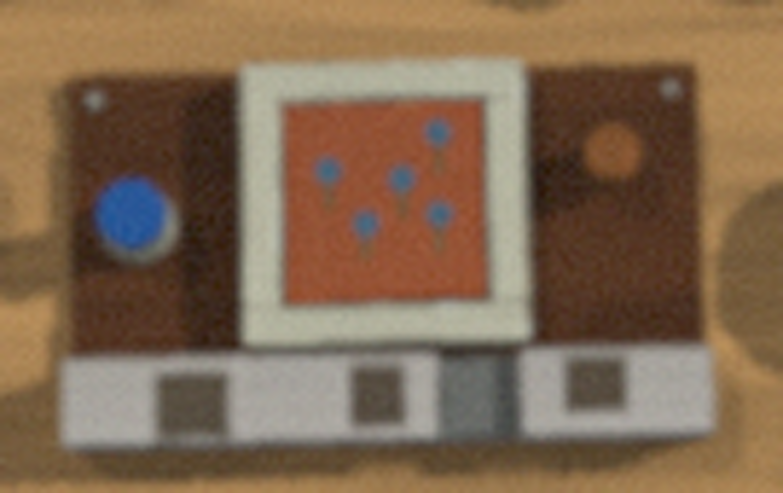

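The crop shows rail corners at (62,355), (62,448), (713,343) and (716,437), and a real grey notch at crop columns 438–520. The dark squares are flat stains. The notch is nearer the right (-y) end, so I'll start there.

```bash
cat >> h.py <<'E'
def onplane(s,uv,z):
    R=cv2.Rodrigues(np.array(s["rvec"],float))[0]; t=np.array(s["tvec"]).ravel()
    C=-R.T@t; d=np.array([(uv[0]-s["cx"])/s["fx"],(uv[1]-s["cy"])/s["fy"],1])@R
    return C+d*(z-C[2])/d[2]
E
python3 - <<'E'
import pickle,json
from h import *
from scipy.spatial.transform import Rotation as Ro
from cell import manip
s=pickle.load(open("pics/top.pkl","rb"))
f=lambda x,y:onplane(s,((x+.5)/5.8-.5+195,(y+.5)/5.8-.5+145),50)
LT,LB,RT,RB=f(62,355),f(62,446),f(713,343),f(716,435)
L=(LT+LB)/2;Rr=(RT+RB)/2; M=(L+Rr)/2; d=L-Rr; yaw=np.arctan2(-d[0],d[1])
ey=np.array([-np.sin(yaw),np.cos(yaw),0]); ex=np.array([np.cos(yaw),np.sin(yaw),0])
print(L,Rr,M,np.linalg.norm(d),np.linalg.norm(LT-LB),"yaw",yaw)
n=[(f(x,y)-M)@ey for x,y in((438,395),(520,392))]; print("notch",n,np.mean(n))
json.dump(dict(M=M.tolist(),yaw=yaw,n=float(np.mean(n))),open("jig.json","w"))
R0=Ro.from_rotvec(manip.read_state()["ee_rot"]).as_matrix(); print(R0)
for k in range(4):
    A=Ro.from_euler('z',yaw+k*np.pi/2)*Ro.from_euler('x',np.pi)
    for y in(-155,0): print(k,y,manip.ik((M+ey*y+[0,0,200]).tolist(),A.as_rotvec().tolist()))
E
```

```text
[538.26498734 222.98093496  50.        ] [ 549.88267526 -127.60612861   50.        ] [544.0738313   47.68740317  50.        ] 350.77950312243206 49.138675520208366 yaw 0.03312568947712948
notch [np.float64(-26.689226068453163), np.float64(-70.79356977781954)] -48.741397923136354
[[-9.20399949e-01  3.90977175e-01 -8.84571553e-04]
 [ 3.90978175e-01  9.20397404e-01 -2.16472461e-03]
 [-3.22005533e-05 -2.33826059e-03 -9.99997266e-01]]
0 -155 [-0.36902978  0.5289226   0.85106188  1.62048016 -0.42172969  1.18629866
 -0.96219241]
0 0 [-0.61729457  0.48126393  0.76511979  1.65552291 -0.3587702   1.15085768
 -1.29807794]
1 -155 [-0.16499666  0.4520661   0.49077675  1.61456129 -0.22936129  1.13266017
  0.41495016]
1 0 [-0.41928617  0.42220037  0.43685788  1.64980845 -0.19451295  1.11282865
  0.10339137]
2 -155 [-0.03211439  0.42984988  0.28153225  1.61041097 -0.12901117  1.11963028
  1.88539841]
2 0 [-0.18661158  0.39915625  0.08702157  1.64255556 -0.0378805   1.10152614
  1.51465914]
3 -155 [-0.49060566  0.63567987  1.1358174   1.62362876 -0.59804974  1.27412963
 -2.35536646]
3 0 [ 0.54501587  0.62030871 -1.14751408  1.62061225  0.58463951  1.28805557
  2.4720053 ]
```

```bash
cat >> h.py <<'E'
import json
from scipy.spatial.transform import Rotation as Ro
J=json.load(open("jig.json")); M=np.array(J["M"]); yaw=J["yaw"]
ey=np.array([-np.sin(yaw),np.cos(yaw),0]); ex=np.array([np.cos(yaw),np.sin(yaw),0])
ORI=(Ro.from_euler('z',yaw+np.pi/2)*Ro.from_euler('x',np.pi)).as_rotvec().tolist()
def P(y,z,x=0): p=M+ey*y+ex*x; p[2]=z; return p.tolist()
E
python3 - <<'E'
from h import *
from cell import manip
manip.close(30)
p=manip.read_state()["eef_pos"]; manip.move_linear([p[0],p[1],270],vel=150)
manip.movep(P(-150,230),ORI); manip.move_linear(P(-150,62),vel=150); manip.pause(.3)
s=manip.read_state(); b=np.array(s["contact_force"]); np.save("bias.npy",b); print(s["time"],s["eef_pos"],b,s["opening"])
z=56
manip.move_linear(P(-150,z),vel=40)
while z>45:
    t0=s["time"]; s=manip.read_state(); f=np.array(s["contact_force"])-b
    print(round(s["time"],2),z,np.round(s["eef_pos"][2],2),f.round(2))
    if f[2]>2: break
    z-=.5; manip.move_linear(P(-150,z),vel=15)
E
```

```text
5.7833 [ 549.31261945 -102.2558227    62.45211105] [-0.45899599 -0.21615729 -0.08422605] 0.2511800803755364
6.08 56 55.56 [ 0.78  0.66 -0.74]
6.33 55.5 55.5 [-0.31 -0.11  0.22]
6.58 55.0 55.01 [ 0.97 -0.49  1.34]
6.83 54.5 54.48 [ 0.27 -0.56 -0.42]
7.08 54.0 53.96 [0.16 0.18 0.5 ]
7.33 53.5 53.46 [ 0.1   0.32 -0.44]
7.58 53.0 52.96 [ 0.38 -0.11 -1.04]
7.83 52.5 52.47 [ 0.48 -0.16  0.33]
8.08 52.0 51.95 [0.58 0.14 0.46]
8.33 51.5 51.46 [-0.01  0.47 -0.82]
8.58 51.0 50.97 [0.71 0.59 1.18]
8.83 50.5 50.47 [-0.55 -0.44  0.11]
9.08 50.0 49.97 [0.38 0.52 0.11]
9.33 49.5 49.46 [ 0.75 -0.21  0.3 ]
9.58 49.0 48.96 [0.47 0.3  0.28]
9.83 48.5 48.46 [-0.13 -0.4  -0.02]
10.08 48.0 47.97 [0.54 0.67 0.3 ]
10.33 47.5 47.47 [0.35 0.45 0.53]
10.58 47.0 46.96 [0.45 0.48 0.35]
10.83 46.5 46.47 [-0.49  0.76 -0.2 ]
11.08 46.0 45.96 [-0.44  0.29  0.57]
11.33 45.5 45.47 [ 1.05  0.24 -0.09]
```

```bash
python3 - <<'E'
from h import *
from cell import manip
out=[]
for n,(r0,r1,c0,c1) in dict(top=(140,240,190,340),scene=(170,300,200,400)).items():
    s=manip.snapshot(n); out.append(cv2.resize(s["img"][r0:r1,c0:c1,::-1],(600,(r1-r0)*600//(c1-c0)),interpolation=cv2.INTER_CUBIC))
im=np.vstack(out); im=cv2.resize(im,None,fx=590/im.shape[0],fy=590/im.shape[0]); cv2.imwrite("pics/c1.png",im); print(im.shape)
s=manip.read_state(); print(s["eef_pos"],s["contact_force"],s["tau"],s["opening"])
E
```

```text
(590, 448, 3)
[ 549.03998469 -102.20167791   44.99680609] [-0.03352261  0.18984786 -0.24481699] [-2.55933855e-04 -4.23548555e+01  5.19177228e+00 -1.09282529e+01
  7.43512268e-03  1.79448820e-03  3.47867774e-05] 0.16498203809502385
```

View pics/c1.png

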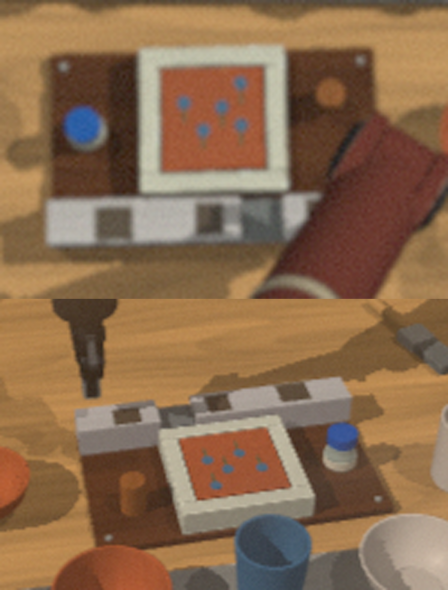

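The fingertip sits near scene pixel (240,213), apparently off the robot side of the rail. I'll cross-check both calibrations against the TCP.

```bash
python3 - <<'E'
from h import *
from cell import manip
import pickle
np.set_printoptions(precision=1,suppress=True)
tcp=np.array(manip.read_state()["eef_pos"])
for n in("scene","top"):
    s=pickle.load(open(f"pics/{n}.pkl","rb")); K=np.array([[s["fx"],0,s["cx"]],[0,s["fy"],s["cy"]],[0,0,1]])
    for nm,pt in(("tcp",tcp),("L",P(175,50)),("R",P(-175,50)),("tcpR",P(-150,50))):
        print(n,nm,cv2.projectPoints(np.array([pt],float),np.array(s["rvec"],float),np.array(s["tvec"],float),K,None)[0].ravel())
s=manip.snapshot("scene"); W=cloud(s)
m=(W[...,2]>35)&(W[...,2]<62)&(W[...,0]>480)&(W[...,0]<590)&(W[...,1]>60)&(W[...,1]<215)
print("scene cloud rail z",np.median(W[m],0),np.percentile(W[m],[2,98],axis=0))
print("finger", W[205:216,236:245,0],W[205:216,240])
cv2.imwrite("pics/c2.png",cv2.resize(s["img"][190:250,220:370,::-1],None,fx=5,fy=5,interpolation=cv2.INTER_CUBIC))
E
```

```text
scene tcp [241.9 223.7]
scene L [353.4 208.6]
scene R [232.9 223.4]
scene tcpR [241.8 222.3]
top tcp [309.5 211.9]
top L [205.4 213.6]
top R [317.7 211.6]
top tcpR [309.6 211.8]
scene cloud rail z [553.5 128.5  48.2] [[519.2  62.5  37.2]
 [587.2 211.1  51.9]]
finger [[ 582.5  582.1  578.2  580.5  579.4  577.2  580.5  553.9  575.9]
 [ 555.8  552.6  560.5  560.1  558.8  561.2  559.4  550.6  407.1]
 [ 555.6  556.2  559.4  558.9  559.3  560.8  562.8  554.   409.4]
 [ 555.4  550.5 1529.1  563.3  560.4  562.8  562.5  553.6  554.9]
 [ 555.4  557.1  559.3  560.9  562.   562.6  563.   555.8  553.9]
 [ 552.4  555.3  561.8  561.8  559.6  564.7  560.   552.7  552.5]
 [ 550.1  553.9  559.9  563.2  560.2  558.   562.8  562.   554.2]
 [ 427.4  553.3  559.   557.7  557.9  561.9  562.6  559.9  555.9]
 [ 437.4  554.9  562.8  558.   563.2  560.6  561.1  554.3  553.8]
 [ 441.7  553.7  551.   555.7  553.   551.2  442.3  445.9  447. ]
 [ 446.2  442.9  446.8  446.1  447.7  450.8  453.3  449.2  450.7]] [[ 579.4 -105.   132.1]
 [ 558.8 -104.4  113.8]
 [ 559.3 -104.6  110.9]
 [ 560.4 -104.8  108.4]
 [ 562.  -105.1  106.2]
 [ 559.6 -105.2  101.1]
 [ 560.2 -105.4   98.2]
 [ 557.9 -105.5   93.1]
 [ 563.2 -105.9   93.7]
 [ 553.  -105.7   82.6]
 [ 447.7 -101.7   -1.1]]
```

View pics/c2.png

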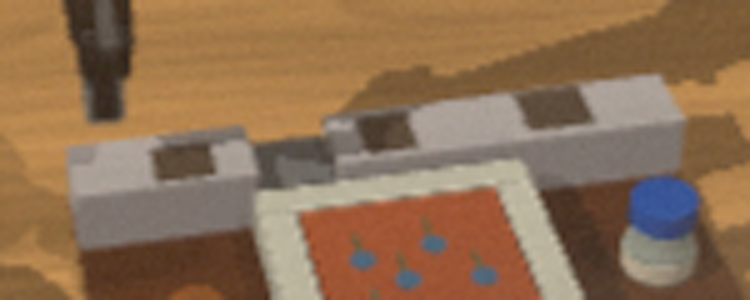

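The picture shows the fingertip ending at full-image pixel (241,214). Depth puts that at z ≈ 82 mm, although the reported TCP is at 45. The x and y values agree. So the real tip is about 35 mm above the reported one, and I'll keep going down by feel, with the force guarded.

```bash
python3 - <<'E'
from h import *
from cell import manip
b=np.load("bias.npy")
def go(z,v):
    manip.move_linear(P(-150,z),vel=v); s=manip.read_state(); f=(np.array(s["contact_force"])-b)
    print(round(s["time"],2),z,np.round(s["eef_pos"],2),f.round(2)); return f[2]>2
zs=[40,35,30,26,23]+list(np.arange(22,2,-.6))
for z in zs:
    if go(float(z),20 if z>=23 else 8): break
E
```

```text
12.13 40.0 [ 548.86 -102.21   39.76] [ 0.4  -0.12  0.14]
12.53 35.0 [ 548.93 -102.22   34.81] [-0.48  0.34 -0.17]
12.93 30.0 [ 548.91 -102.2    29.81] [ 0.36  0.2  -0.71]
13.28 26.0 [ 548.9  -102.18   25.81] [ 0.06 -0.25  0.77]
13.58 23.0 [ 548.94 -102.18   22.85] [-0.07  0.18  0.25]
13.86 22.0 [ 549.03 -102.25   21.98] [ 0.18 -0.41 -0.29]
14.11 21.4 [ 549.01 -102.2    21.37] [0.34 0.03 0.17]
14.36 20.799999999999997 [ 549.01 -102.2    20.76] [0.64 0.31 0.2 ]
14.61 20.199999999999996 [ 549.01 -102.22   20.16] [0.45 0.76 0.79]
14.86 19.599999999999994 [ 549.04 -102.21   19.56] [ 0.44  0.12 -0.06]
15.11 18.999999999999993 [ 549.02 -102.21   18.96] [ 0.2  -0.43  0.02]
15.36 18.39999999999999 [ 548.99 -102.22   18.36] [0.84 0.3  0.17]
15.61 17.79999999999999 [ 549.02 -102.23   17.77] [0.52 0.08 0.34]
15.86 17.19999999999999 [ 549.   -102.23   17.14] [0.73 0.46 0.61]
16.11 16.599999999999987 [ 549.   -102.18   16.56] [-0.28 -0.18  0.26]
16.36 15.999999999999986 [ 549.02 -102.22   15.97] [1.27 0.22 0.14]
16.61 15.399999999999984 [ 548.98 -102.23   15.32] [1.14 0.23 0.79]
16.86 14.799999999999983 [ 548.99 -102.21   14.75] [0.74 0.62 0.47]
17.11 14.199999999999982 [ 549.02 -102.2    14.16] [0.59 0.07 0.32]
17.36 13.59999999999998 [ 549.02 -102.2    13.56] [ 0.56 -0.53 -0.16]
17.61 12.999999999999979 [ 548.99 -102.22   12.97] [ 0.64  0.34 -0.1 ]
17.86 12.399999999999977 [ 549.03 -102.24   12.38] [-0.4   0.21  0.82]
18.11 11.799999999999976 [ 548.97 -102.21   11.74] [0.3 0.7 0.4]
18.36 11.199999999999974 [ 549.15 -102.23   11.58] [-0.2  -0.22  2.95]
```

Contact at 3 N, with reported z = 11.6 (a tool offset of about 38 mm). Now I'll run along the rail towards the notch at about 4 N.

```bash
python3 - <<'E'
from h import *
from cell import manip
b=np.load("bias.npy"); z=11.1; H=11.58; y=-150
while y<-40:
    y+=5 if y<-85 else 3
    manip.move_linear(P(y,z),vel=25); s=manip.read_state(); f=np.array(s["contact_force"])-b
    print(round(s["time"],2),y,round(z,2),np.round(s["eef_pos"],2),f.round(1))
    if s["eef_pos"][2]<H-1.0 and f[2]<1.2: print("DROP",y); break
    if f[2]>10 or np.hypot(*f[:2])>8: print("STOP"); break
    z-=float(np.clip((4-f[2])/8,-.3,.4))
E
```

```text
18.71 -145 11.1 [549.54 -98.21  11.54] [ 1.  -2.4  5.6]
19.06 -140 11.31 [549.2  -92.22  11.55] [ 0.4 -2.7  5.1]
19.41 -135 11.44 [548.78 -86.75  11.56] [ 0.2 -2.2  4.7]
19.76 -130 11.53 [548.41 -81.4   11.57] [ 0.4 -2.9  5.2]
20.11 -125 11.68 [548.01 -76.11  11.56] [-0.  -1.3  4.1]
20.46 -120 11.69 [547.87 -71.55  11.55] [ 0.3 -1.2  4.2]
20.81 -115 11.72 [547.66 -66.43  11.55] [ 0.6 -1.1  3.3]
21.16 -110 11.63 [547.68 -61.64  11.58] [ 1.3 -1.   3. ]
21.51 -105 11.5 [547.66 -56.97  11.59] [ 0.9 -0.6  3.6]
21.86 -100 11.45 [547.52 -51.99  11.56] [ 0.5 -0.9  3.6]
22.21 -95 11.4 [547.4  -47.12  11.56] [ 0.1 -1.3  5.6]
22.56 -90 11.6 [546.98 -41.43  11.55] [ 0.9 -1.7  4.5]
22.91 -85 11.67 [546.69 -36.52  11.54] [ 1.  -0.9  3.5]
23.18 -82 11.6 [546.71 -33.97  11.55] [ 0.5 -2.4  4.1]
23.44 -79 11.62 [546.61 -30.85  11.59] [ 0.2 -1.7  2.6]
23.71 -76 11.45 [546.71 -28.33  11.55] [ 0.  -2.1  4. ]
23.98 -73 11.44 [546.64 -25.13  11.53] [ 1.1 -3.   3.6]
24.24 -70 11.39 [546.59 -22.22  11.53] [ 0.8 -3.   5.5]
24.51 -67 11.57 [546.19 -18.36  11.53] [ 0.5 -2.   5.1]
24.77 -64 11.71 [545.86 -15.05  11.47] [0.5 0.1 3.5]
25.04 -61 11.65 [545.29 -11.79  11.  ] [1.3 0.  0.1]
25.32 -58 11.25 [545.79  -9.76  11.04] [1.  0.3 0.3]
25.59 -55 10.85 [545.84  -6.96  10.79] [-0.1 -0.1 -0.5]
25.87 -52 10.45 [545.77  -3.98  10.4 ] [ 0.4 -0.9  0.5]
DROP -52
```

The tip dropped into the notch at y ≈ -61, as the camera predicted. I'll centre it and press gently.

```bash
python3 - <<'E'
from h import *
from cell import manip
b=np.load("bias.npy"); Y=J["n"]
manip.move_linear(P(Y,10),vel=25); manip.move_linear(P(Y,1.2),vel=25)
z=1.2; last=None
while z>-13:
    s=manip.read_state(); f=np.array(s["contact_force"])-b; a=s["eef_pos"][2]
    print(round(s["time"],2),round(z,2),round(a,2),f.round(1))
    if f[2]>16 or (f[2]>12.5 and a<-9.5): break
    z-=.6 if a<-8.5 else .8
    manip.move_linear(P(Y,z),vel=10)
E
```

```text
26.65 1.2 0.98 [0.9 0.4 0.3]
26.9 0.4 0.46 [ 0.1 -0.2  1.1]
27.15 -0.4 -0.37 [ 0.6  0.5 -0.4]
27.4 -1.2 -0.7 [-0.9 -0.7  4.8]
27.65 -2.0 -1.35 [-1.8  0.9  6.4]
27.9 -2.8 -2.06 [-1.7  1.2  7.7]
28.15 -3.6 -2.86 [-0.6  0.4  7.2]
28.4 -4.4 -3.62 [-1.3  0.9  7.2]
28.65 -5.2 -4.43 [-1.9  0.9  7.2]
28.9 -6.0 -5.24 [-2.2  1.4  7.9]
29.15 -6.8 -6.05 [-1.4  0.8  8.2]
29.4 -7.6 -6.82 [-1.8  0.6  6.8]
29.65 -8.4 -7.62 [-1.5  0.8  7.9]
29.9 -9.2 -8.44 [-1.4  0.3  7.6]
30.15 -10.0 -9.22 [-0.8  0.3  7.2]
30.4 -10.6 -9.8 [-1.9  1.3  7.7]
30.65 -11.2 -10.4 [-1.9  0.8  7.8]
30.9 -11.8 -10.52 [-2.8  1.1 11. ]
31.15 -12.4 -10.58 [-2.6  0.6 15.1]
```

The key stopped after 10 mm of travel, with the force rising. Now retract straight up and check.

```bash
python3 - <<'E'
from h import *
from cell import manip
Y=J["n"]
manip.move_linear(P(Y,40),vel=50); manip.move_linear(P(Y,180),vel=150); manip.move_linear(P(Y-60,200,-80),vel=150); manip.pause(.5)
s=manip.snapshot("scene"); W=cloud(s)
t=manip.snapshot("top"); Wt=cloud(t)
import pickle; o=pickle.load(open("pics/scene.pkl","rb")); W0=cloud(o)
print("tile z before/after",[np.median(w[232:252,290:320,2]) for w in(W0,W)],"time",manip.read_state()["time"])
cv2.imwrite("pics/c3.png",cv2.resize(s["img"][180:320,160:420,::-1],None,fx=3,fy=3,interpolation=cv2.INTER_CUBIC))
E
```

```text
tile z before/after [np.float64(43.28697367215362), np.float64(51.518028097156886)] time 34.8667
```

View pics/c3.png

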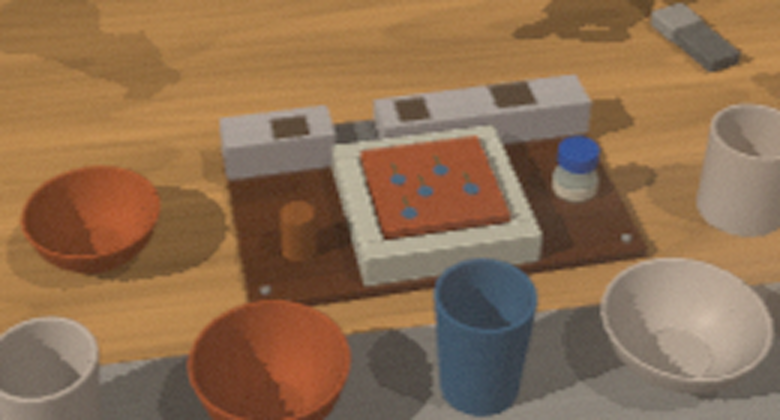

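The tile, near crop pixel (435,185), now stands about 8 mm higher (43.3 to 51.5 mm). The jar, stamp and bowls are where they were, and the hand is clear.

```bash
python3 -c "
from cell import manip
print(manip.job_done())"
```

```text
the job is handed in; nothing more can be done
None
```

The job is handed in: I found the notch by running the fingertip along the rail from its right end, pressed the key down its full 10 mm (peak about 15 N), the tile rose about 8 mm untouched, and the hand was clear at about 35 s.

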